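Clamp up the glued handle blanks

TASK

Clamp up the glued handle blanks in the bench press: first put the cake of beeswax that was left on the press bed into the wooden tray, and lay every handle blank on the bench flat on the bed, inside its rim, so that all lie under the clamp bar when it comes down. Then squeeze the release button in the lever's grip, keep it pressed while you swing the lever all the way down, and let go so that the button springs out and locks the lever. Last, prove the clamp with the pull gauge beside the bed: draw its T handle out until the dark band on the rod stands at the mouth of the housing, hold it there for two seconds without overstretching it, and let it go fully back in, knocking over or shoving neither the white-capped bottle nor the teal jar on the way.

Things in the scene. Friction and masses are not known exactly. Their poses are not given: they have to be found in the camera images.
- press: grey cast-iron clamp press bolted to the bench, base about 250 x 250 mm, 12 mm thick; origin on the bench top under the middle of the bed; its x axis points from the front (lever side, toward the robot) to the back (hinge), y to its left, z up. All offsets given as 'press frame' are in these axes, from this origin.
- bed (a point): middle of the bed's flat top, 12 mm above the bench, axes as the press. The usable bed measures 102 mm (x) by 228 mm (y) and has a rim 10 mm high and 8 mm thick all round. The clamp bar comes down on the line x = 0 (36 mm wide in x, 204 mm long in y, its underside 26 mm above the bed when the lever is down, so the blanks must lie in one layer).
- lever_hinge (a point): middle of the lever's hinge pin, which runs along the press's y axis: in the press frame at x = +105 mm, z = 60 mm.
- lever (a joint): angle of the lever in rad: 0 = level, fully down (pointing along the press's -x), 1.57 = upright; starts near 1.5. A ratchet quadrant stops it from going down past about 1.45, 1.07, 0.69 and 0.31 (it gives some 0.05 rad if pushed hard), and from rising past 0.05 once down, whenever the button is out; else it sinks slowly by its own weight (1 to 2 N at the grip). Stops at 0 and 1.62.
- lever_grip (a point): middle of the dark wooden grip at the lever's end, 205 mm from the hinge pin along the lever: grip 70 mm long (35 mm either side of this point along the lever), 24 mm wide (y) and 26 mm thick. Site axes turn with the lever: x along the lever from grip to hinge, y along the hinge pin (to the press's left).
- button (a joint): travel of the release button in m: 0 = out (pawl engaged), 0.007 = fully in. The pawl is clear of the teeth from 0.0055 on. Spring-loaded, 3.6 N at the start, 7 N fully in. Pinching the grip across its width (along y) with a finger on the button presses it.
- button_face (a point): middle of the button's outer face. A steel button 34 mm long (along the lever) and 16 mm high in the right-hand flank (press's -y side) of the grip, opposite the middle of the grip; it stands 8 mm proud of the flank when out and 1 mm when pressed.
- gauge (a joint): how far the gauge rod is drawn out, in m: 0 = fully in, 0.060 = end stop. The dark band stands at the housing's mouth at 0.040; beyond 0.050 it is overstretched. Spring: 1.8 N at 0, 9 N at 0.040; damped, it returns by itself when released.
- gauge_handle (a point): middle of the gauge's T handle: a dark wooden round bar 18 mm thick and 64 mm long lying along the press's y axis, 86 mm above the bench, carried 36 mm above the gauge's rod (12 mm thick) by an upright steel stem (12 x 14 mm); it slides out along the press's -x. When the rod is in, the bar's middle stands 60 mm in front of the housing's mouth.
- gauge_mouth (a point): middle of the front face of the gauge's housing, a dark steel cylinder 42 mm across lying along x right of the bed (press frame x = 13 mm, y = -175 mm, z = 50 mm).
- tray: wooden tray fixed on the bench, 130 x 120 x 26 mm, walls and floor 6 mm or less thick; origin under its middle. Tall things round the work: the raised lever reaches 300 mm above the bench, the drawer chest to the left 210 mm, the raised lid of the thread box between them 190 mm, and a mug in front of that box 101 mm.
- wax_center (a point): centre of the yellow cake of beeswax, 36 x 58 x 20 mm (x, y, z), about 80 g, loose, lying flat on the press bed at the start.
- wax: the cake of beeswax; origin at the middle of its underside, axes as wax_center.
- blank_1: glued handle blank, a two-wood block 90 mm long (along its x axis), 26 x 26 mm in section, 70 g; origin at its centre. May be absent (then no pose is given).
- blank_2: glued handle blank, a two-wood block 90 mm long (along its x axis), 26 x 26 mm in section, 70 g; origin at its centre. May be absent (then no pose is given).
- blank_3: glued handle blank, a two-wood block 90 mm long (along its x axis), 26 x 26 mm in section, 70 g; origin at its centre. May be absent (then no pose is given).
- blank_4: glued handle blank, a two-wood block 90 mm long (along its x axis), 26 x 26 mm in section, 70 g; origin at its centre. May be absent (then no pose is given).
- bottle: dye bottle with white cap, 50 mm across, 120 mm high, standing on the bench; leave it alone. Origin at the middle of its underside.
- jar: teal dye pot, 43 mm across, 50 mm high, standing on the bench; leave it alone. Origin at the middle of its underside.

How it is judged:
On the way, in this order (a step that is already met when the one before it is completed fails the run):
1. the wax lies in the tray and every blank lies flat on the bed inside the rim, with the lever still up (x of blank_1 in the frame of bed between -0.03 and 0.03 m and y of blank_1 in the frame of bed between -0.105 and 0.105 m and z of blank_1 in the frame of bed between 0.008 and 0.018 m and angle between blank_1's own x axis and vertical between 1.47 and 1.67 rad and x of blank_2 in the frame of bed between -0.03 and 0.03 m and y of blank_2 in the frame of bed between -0.105 and 0.105 m and z of blank_2 in the frame of bed between 0.008 and 0.018 m and angle between blank_2's own x axis and vertical between 1.47 and 1.67 rad and x of blank_3 in the frame of bed between -0.03 and 0.03 m and y of blank_3 in the frame of bed between -0.105 and 0.105 m and z of blank_3 in the frame of bed between 0.008 and 0.018 m and angle between blank_3's own x axis and vertical between 1.47 and 1.67 rad and x of blank_4 in the frame of bed between -0.03 and 0.03 m and y of blank_4 in the frame of bed between -0.105 and 0.105 m and z of blank_4 in the frame of bed between 0.008 and 0.018 m and angle between blank_4's own x axis and vertical between 1.47 and 1.67 rad and x of wax_center in the frame of tray between -0.062 and 0.062 m and y of wax_center in the frame of tray between -0.057 and 0.057 m and z of wax_center in the frame of tray below 0.04 m and value of joint lever above 0.6 rad), for 0.2 s.
2. the lever is fully down and its button is out, locking it (value of joint lever below 0.055 rad and value of joint button below 0.0025 m), for 0.2 s.
3. the gauge is drawn out to the band (36 to 45 mm) and held there for a second (value of joint gauge between 0.036 and 0.045 m), for 1 s.
At the end, for the whole second after the job is handed in: Every blank present lies flat on the bed (in one layer, centre within 30 mm of the bed's middle line along x and 105 mm along y), the wax is in the tray, the lever is down (under 0.055 rad) with its button out (under 2.5 mm), the gauge is back in (under 4 mm), and all is released and at rest (all of step 2 and x of blank_1 in the frame of bed between -0.03 and 0.03 m and y of blank_1 in the frame of bed between -0.105 and 0.105 m and z of blank_1 in the frame of bed between 0.008 and 0.018 m and angle between blank_1's own x axis and vertical between 1.47 and 1.67 rad and x of blank_2 in the frame of bed between -0.03 and 0.03 m and y of blank_2 in the frame of bed between -0.105 and 0.105 m and z of blank_2 in the frame of bed between 0.008 and 0.018 m and angle between blank_2's own x axis and vertical between 1.47 and 1.67 rad and x of blank_3 in the frame of bed between -0.03 and 0.03 m and y of blank_3 in the frame of bed between -0.105 and 0.105 m and z of blank_3 in the frame of bed between 0.008 and 0.018 m and angle between blank_3's own x axis and vertical between 1.47 and 1.67 rad and x of blank_4 in the frame of bed between -0.03 and 0.03 m and y of blank_4 in the frame of bed between -0.105 and 0.105 m and z of blank_4 in the frame of bed between 0.008 and 0.018 m and angle between blank_4's own x axis and vertical between 1.47 and 1.67 rad and x of wax_center in the frame of tray between -0.062 and 0.062 m and y of wax_center in the frame of tray between -0.057 and 0.057 m and z of wax_center in the frame of tray below 0.04 m and linear speed of each of blank_1, blank_2, blank_3, blank_4, wax below 0.02 m/s and value of joint gauge below 0.004 m); the robot touches nothing.
It fails at once if the gauge is overstretched (beyond 50 mm) (value of joint gauge above 0.05 m).
It fails at once if the bottle or jar is knocked over or shoved more than 40 mm (angle between any of bottle, jar's own z axis and vertical above 0.5 rad or distance of any of bottle, jar from where it was at the start of the episode above 0.04 m).
Of blank_1, blank_2, blank_3, blank_4 only 2 to 4 are there at a start; the rules pass over those that are not, and their reading is None.
At some moment in a run one of blank_1, blank_2 may be knocked a few centimetres aside while the robot is not near it.
Once in a run the grip may slacken for a moment while it holds something.
It also fails if it takes over 210 s, if anything falls off the work surface, if the arm or the gripper's body presses on something with over 40 N, if the wrist force passes 120 N, or if a joint passes its speed limit or range.

ROBOT

A 6-joint arm with a two-finger parallel gripper is mounted at the origin on a cart in front of the work surface, level with it; the furniture and walls round the work are solid. World frame = base frame: x ahead of the robot, y to its left, z up, the work surface at z = 0. Lengths are in m, angles in rad, forces in N, time in s.
With the tool pointing down it reaches from about 0.35 to 0.775 m from the base axis. Payload 5.5 kg.
Tool frame: the origin (TCP) lies between the finger pads; the fingertips stand 11 mm ahead of it and the grasp point (between the pads) lies 8 mm behind it; z points along the fingers, y is the line along which they close (so a half turn about z gives the same grasp; the last joint's range is limited). The gripper opens to 85 mm and grips with 20 to 120 N. Pads are 22 mm wide; open, the fingers measure 114 mm over their backs; the gripper's body (76 mm by 85 mm) begins 54 mm behind the grasp point. The pads swing forward as they close: fully open they stand 13 mm farther back than shut.
Start: joints at [-1.254, 0.313, 0.046, 1.304, 0, 1.431], TCP at [0.254, -0.516, 0.242] pointing down, gripper open.
Joint ranges: [-2.76, 2.76], [-0.86, 1.69], [-1.03, 1.26], [-2.2, 2.34], [-1.47, 1.5], [-3.14, 3.14]. Speed limits (rad/s): [2.57, 2.57, 3.14, 3.14, 3.14, 3.14].

INTERFACE

Orientations are given as a unit quaternion [x, y, z, w].
In Python, from rig import monitor, imaging, ticket gives the robot as it stands.
- The arm moves only by the tool send_rows, never from a script. Its argument "rows" is one flat list of numbers, 4 for each row, row after row: the shift along the tool's x, y, z in m, then the turn about the tool's z in degrees. A call has 1 to 20 rows; each row is the pose to reach, as a shift and turn from the pose commanded when the call began, along the tool's axes at that moment; what a row does not reach only later rows make up. A row lasts 1/12 s, in which the tool goes at most 41.7 mm and 7.16 degrees, less where a joint would pass 70% of its speed; a pose out of reach is approached as far as the arm can. A call with a gripper value outside its range is refused whole. "fingers" is the finger opening in m, from 0 to 0.0854, set as the call begins (left out, the last holds). The fingers move at their own pace and stop on an object; "squeeze" is the grip in N (left out, the last holds). Time passes only in rows, so rows that repeat a pose let the fingers close. It gives the time, the measured TCP pose, the force, the opening and the grip force at its end, in the units of the state.
- monitor.get_state(): the state, without advancing time (a new reading comes with each control period).
- imaging.read_camera(name): name is "side" or "top"; returns the picture (480x640x3 uint8, red, green, blue); there is no depth.
- imaging.get_calibration(name): a dict with "K" (3x3 intrinsics, pixels), "camera_from_world" (4x4, takes a point from world to camera coordinates). Camera axes: x right, y up, looking along -z (the intrinsics and any distortion apply to the point x, -y, -z); pixel columns grow to the right and rows downward; lengths in m; the calibration is good to about 2 mm. A picture is of the moment at which its call begins. get_calibration takes no time and is no camera call.
- ticket.close_job(): hands the job in; it is judged then, once.
The state is a dict: "time": time; "q": joint angles; "qvel": joint speeds; "joint_efforts": joint torques, N m; "eef_pos": TCP position; "tool_rot": TCP orientation; "contact_force": force on the tool from outside, world axes, zero at the start; "wrist_torque": the same for the moment, N m; "grip_width": opening from 0.0 (shut) to 1.0 (fully open); "grip_force": force on a finger pad.
Only numpy, scipy, OpenCV 4.12 (cv2) and the standard library are available. Lean on these libraries where they do the work, as an engineer would, in place of code of your own. Each camera call takes 0.05 s, during which the arm holds its last target. There are 200 camera calls.

## Working session

There is one attempt and no reset: what is moved stays moved. The work goes in short steps, Python scripts to look and compute and a tool call to move; the robot and the scene stay as the last step left them, time stands still between calls to the robot, and variables do not carry over. Pictures are saved under pics/ and viewed, at most 14 in all, crops included, and the job is handed in when it is done.

Besides the shell and the picture viewer there is one more tool, called after "Emit:" in YAML: its name, and indented under it one key for each argument. send_rows: Moves the arm, as the interface text tells. Its arguments: {"type":"object","properties":{"rows":{"type":"array"},"fingers":{"type":"number"},"squeeze":{"type":"number"}},"required":["rows"]}

```bash
ls; mkdir -p pics; cat > h.py <<'E'
import numpy as np, cv2
from rig import monitor, imaging, ticket
def cal(n):
    c=imaging.get_calibration(n); return np.array(c["K"]),np.array(c["camera_from_world"]),c
def ray(n,u,v):
    K,T,_=cal(n); d=np.linalg.inv(K)@[u,v,1]; d=np.array([d[0],-d[1],-d[2]])
    R=T[:3,:3]; o=-R.T@T[:3,3]; return o,R.T@d
def on(n,u,v,z):
    o,d=ray(n,u,v); return o+d*(z-o[2])/d[2]
def px(n,P):
    K,T,_=cal(n); p=T[:3,:3]@np.array(P)+T[:3,3]; q=K@[p[0],-p[1],-p[2]]; return q[:2]/q[2]
def snap(n,f):
    im=imaging.read_camera(n); cv2.imwrite(f"pics/{f}.png",im[:,:,::-1]); return im
E
python3 - <<'E'
from h import *
for n in("top","side"): snap(n,n+"0"); print(cal(n)[2])
print(monitor.get_state())
E
```

```text
pics
{'K': array([[496.9468026 ,   0.        , 326.24651008],
       [  0.        , 496.9468026 , 244.55819138],
       [  0.        ,   0.        ,   1.        ]]), 'camera_from_world': array([[-0.0098307 , -0.99987286,  0.01255458, -0.11401678],
       [ 0.99204949, -0.00817695,  0.12558241, -0.56302087],
       [-0.12546379,  0.01368932,  0.99200375, -1.24793187],
       [ 0.        ,  0.        ,  0.        ,  1.        ]])}
{'K': array([[479.25699098,   0.        , 319.49899014],
       [  0.        , 479.25699098, 243.48901878],
       [  0.        ,   0.        ,   1.        ]]), 'camera_from_world': array([[ 0.11714419, -0.9928893 , -0.02116807, -0.17621483],
       [ 0.48156032,  0.03814887,  0.87558227, -0.3480839 ],
       [-0.86854873, -0.11276308,  0.48260501, -0.8263567 ],
       [ 0.        ,  0.        ,  0.        ,  1.        ]])}
{'time': 0.1, 'q': array([-1.25362243e+00,  3.13940624e-01,  4.50752431e-02,  1.30358943e+00,
        3.32019178e-05,  1.43119746e+00]), 'qvel': array([-0.00021536, -0.00212341,  0.00248407, -0.00119991, -0.00079639,
       -0.00218392]), 'joint_efforts': array([ 1.59988682e-03, -4.81728172e+01,  2.99241793e+01,  1.28023801e-02,
       -1.80457232e-04, -5.03090263e-06]), 'eef_pos': array([ 0.25346826, -0.51562923,  0.24148221]), 'tool_rot': array([ 9.74032663e-01,  2.26406014e-01, -5.69940227e-05, -8.27446994e-04]), 'contact_force': array([ 0.29932767, -0.50318959, -0.68930112]), 'wrist_torque': array([-0.05183952,  0.01720106,  0.00421483]), 'grip_force': 0.0, 'grip_width': 0.9973049199858038}
```

View pics/top0.png

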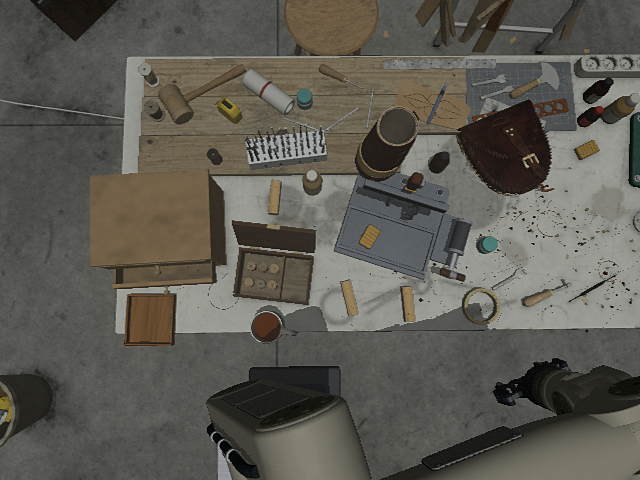

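View pics/side0.png

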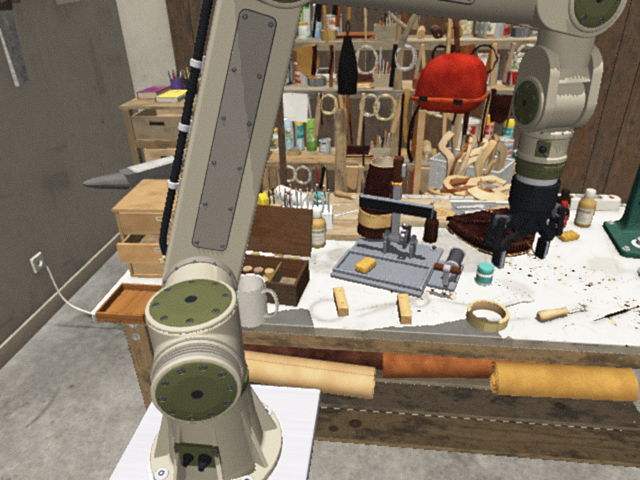

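```bash
python3 - <<'E'
from h import *
im=cv2.imread("pics/top0.png"); c=cv2.resize(im[165:325,225:500],(800,465),interpolation=cv2.INTER_CUBIC); cv2.imwrite("pics/crop0.png",c)
hsv=cv2.cvtColor(im,cv2.COLOR_BGR2HSV)
for n,f in(("top","top0"),("side","side0")):
  im=cv2.imread(f"pics/{f}.png");hsv=cv2.cvtColor(im,cv2.COLOR_BGR2HSV)
  m=cv2.inRange(hsv,(8,70,120),(28,255,255)); m=cv2.morphologyEx(m,cv2.MORPH_OPEN,np.ones((2,2)))
  k,l,s,ce=cv2.connectedComponentsWithStats(m)
  for i in range(1,k):
    if 90<s[i,4]<900 and s[i,1]>140 and 180<s[i,0]<560:
      r=cv2.minAreaRect(np.argwhere(l==i)[:,::-1].astype(np.float32)); print(n,s[i],np.round(r[0],1),np.round(r[1],1),round(r[2],1), on(n,*r[0],.026).round(3),[ on(n,*p,.026)[:2].round(3).tolist() for p in cv2.boxPoints(r)])
for nm,u,v,z in [("trayc",150,318,.026),("bottlecap",312,175,.12),("jar",487,243,.05),("rimBL",335,253,.022),("rimBR",422,277,.022),("rimTL",361,188,.022),("gripTop",416,178,.3)]: print(nm,on("top",u,v,z).round(3))
E
```

```text
top [270 181  11  33 293] [275.1 197.1] [ 9.  32.7] 5.0 [0.69  0.014 0.026] [[0.648, 0.029], [0.735, 0.022], [0.733, -0.001], [0.646, 0.006]]
top [361 226  19  23 232] [370.4 237.2] [12.4 20.4] 30.3 [ 0.582 -0.235  0.026] [[0.567, -0.207], [0.613, -0.235], [0.597, -0.263], [0.55, -0.235]]
top [343 282  16  35 317] [350.3 298.7] [34.4  9.4] 76.6 [ 0.423 -0.18   0.026] [[0.463, -0.158], [0.468, -0.182], [0.382, -0.201], [0.377, -0.178]]
top [404 288  12  35 305] [409.4 304.7] [34.2  9.1] 84.3 [ 0.406 -0.332  0.026] [[0.448, -0.317], [0.45, -0.34], [0.363, -0.346], [0.361, -0.323]]
top [527 292  27  14 110] [540.1 299.2] [ 5.2 28.6] 67.4 [ 0.416 -0.67   0.026] [[0.409, -0.633], [0.436, -0.703], [0.424, -0.708], [0.396, -0.637]]
side [268 153  13  20 172] [274.  162.5] [19. 12.] 90.0 [1.372 0.178 0.026] [[1.496, 0.23], [1.499, 0.176], [1.261, 0.13], [1.258, 0.179]]
side [258 169  12  38 244] [263.5 187.5] [37. 11.] 90.0 [1.095 0.161 0.026] [[1.29, 0.227], [1.293, 0.182], [0.933, 0.106], [0.93, 0.143]]
side [409 200  48  28 448] [434.6 205.7] [46.5 25.7] 40.0 [ 0.975 -0.452  0.026] [[1.01
[... 1043 characters left out ...]
[0.447, -0.57], [0.405, -0.562], [0.387, -0.477]]
side [539 309  31  12 221] [554.1 314.7] [ 9.5 30.1] 83.7 [ 0.395 -0.665  0.026] [[0.403, -0.634], [0.422, -0.705], [0.386, -0.695], [0.368, -0.626]]
side [476 311  34  22 328] [494.1 324.4] [16.9 35.8] 69.7 [ 0.347 -0.525  0.026] [[0.349, -0.483], [0.402, -0.566], [0.345, -0.566], [0.296, -0.486]]
side [243 332  91  18 549] [288.  340.5] [90.9 12.5] 3.7 [ 0.252 -0.081  0.026] [[0.232, 0.015], [0.273, 0.023], [0.271, -0.177], [0.232, -0.179]]
trayc [0.379 0.331 0.026]
bottlecap [ 0.724 -0.085  0.12 ]
jar [ 0.561 -0.532  0.05 ]
rimBL [ 0.541 -0.142  0.022]
rimBR [ 0.477 -0.367  0.022]
rimTL [ 0.714 -0.213  0.022]
gripTop [ 0.667 -0.304  0.3  ]
```

View pics/crop0.png

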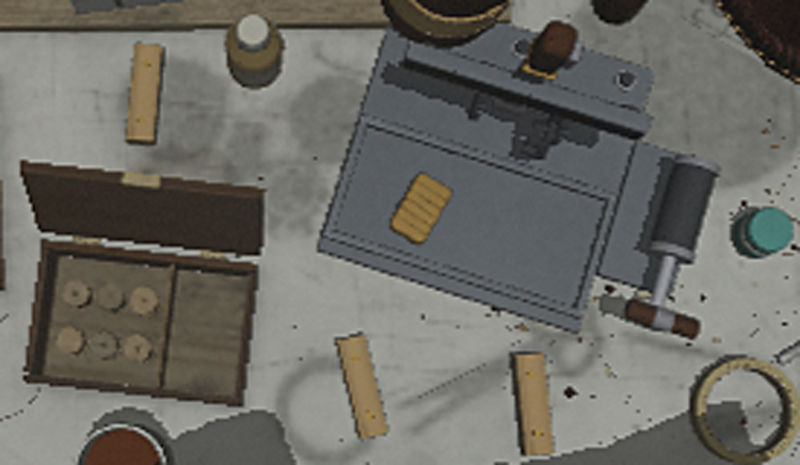

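```bash
python3 - <<'E'
from h import *
im=cv2.imread("pics/top0.png"); c=cv2.resize(im[183:283,330:463],None,fx=6,fy=6,interpolation=cv2.INTER_CUBIC); c=cv2.convertScaleAbs(c,alpha=1.6,beta=0);cv2.imwrite("pics/crop1.png",c); print(c.shape)
c=cv2.resize(im[160:355,80:340],None,fx=3,fy=3); cv2.imwrite("pics/crop2.png",c)
E
```

```text
(600, 798, 3)
```

View pics/crop1.png

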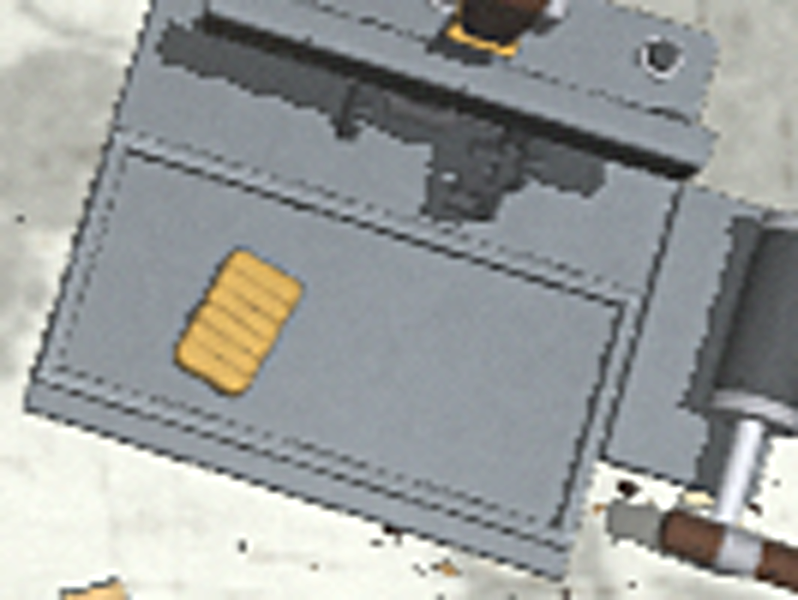

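View pics/crop2.png

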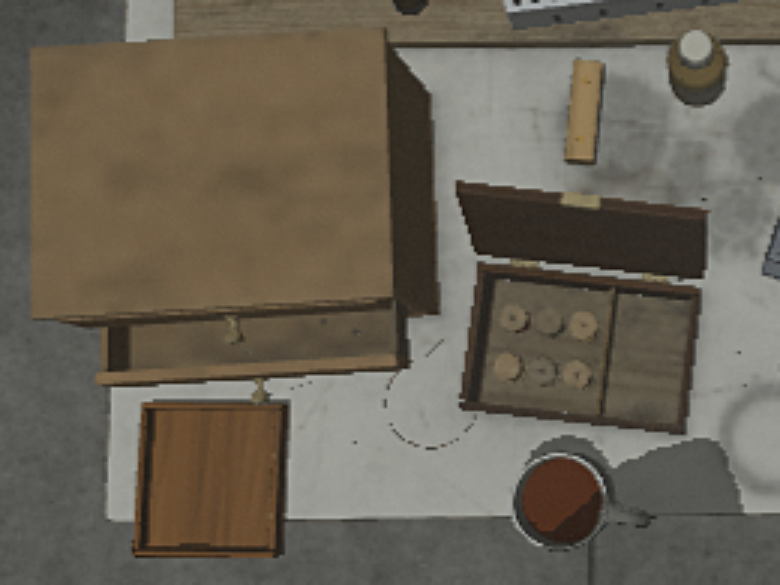

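```bash
python3 - <<'E'
from h import *
f=lambda x,y,z:on("top",x/6+330,y/6+183,z)[:2]
A=f(25,408,.006);B=f(563,578,.006);print("base",A,B,np.linalg.norm(A-B),np.degrees(np.arctan2(*(A-B)[::-1]))-90)
r=[f(128,150,.012),f(618,302,.012),f(557,524,.012)]
r=[f(128,150,.012),f(618,302,.012),f(550,527,.022),f(58,366,.022)]
for i in range(4): d=r[(i+1)%4]-r[i]; print(r[i],np.linalg.norm(d),np.degrees(np.arctan2(*d[::-1])))
print("bed",sum(r)/4)
# front mid + 125 back
yaw=np.arctan2(*(A-B)[::-1])-np.pi/2; X=np.array([np.cos(yaw),np.sin(yaw)]);Y=np.array([-X[1],X[0]]); print("from base",(A+B)/2+.125*X)
P=sum(r)/4
h=on("top",740/6+330,553/6+183,.094)[:2]-P; print("handle press",h@X,h@Y)
g=on("top",(415+413)/2,183,.29)[:2]-P; print("grip",g@X,g@Y)
g=lambda x,y,z:on("top",x/3+80,y/3+160,z)[:2]
t=[g(142,403,.026),g(287,403,.026),g(283,556,.026),g(133,556,.026)]; print("tray",t,sum(t)/4)
print("chest",g(390,305,.21),"drawer",g(400,365,.1),g(100,380,.1),"box",g(465,405,.05),"lid",g(457,183,.19),g(705,212,.19),"mug",g(560,500,.1))
for n,u,v,z in(("wax",370.4,237.2,.022),("b1",275.1,197.1,.013),("b2",350.3,298.7,.013),("b3",409.4,304.7,.013)):
  p=on("top",u,v,z); print(n,p, "press",(p[:2]-P)@X,(p[:2]-P)@Y)
E
```

```text
base [ 0.54846455 -0.14027261] [ 0.47153876 -0.37514181] 0.24714594894378797 -18.134971784222074
[ 0.66248303 -0.18712489] 0.22633701860864858 -107.96882545978447
[ 0.59265817 -0.40242221] 0.10597673291418984 160.41422431974604
[ 0.49281318 -0.36689693] 0.2244094676072225 71.25023139227395
[ 0.56494638 -0.15439655] 0.10288119805447968 -18.549130913113835
bed [ 0.57822519 -0.27771014]
from base [ 0.6287924  -0.29661428]
handle press -0.049543545414322814 -0.17611340045902257
grip 0.0843319310615111 0.0022812074275874138
tray [array([0.43905173, 0.3911355 ]), array([0.43788042, 0.26789516]), array([0.30943855, 0.26764927]), array([0.31079354, 0.3935233 ])] [0.37429106 0.3300508 ]
chest [0.50390866 0.14120805] drawer [0.46546276 0.15647271] [0.45561231 0.39713743] box [0.43410247 0.11210704] lid [0.59842911 0.09665217] [ 0.57464556 -0.09165552] mug [0.35638759 0.02677888]
wax [ 0.58224798 -0.23521013  0.022     ] press -0.00940544377227993 0.041640989560341485
b1 [0.69325745 0.01537523 0.013     ] press 0.01809339941845232 0.3143311744245966
b2 [ 0.42267029 -0.18049692  0.013     ] press -0.17808610569717473 0.043966770072093486
b3 [ 0.40570367 -0.33382325  0.013     ] press -0.146486097417094 -0.10702419476491967
```

```bash
cat >> h.py <<'E'
P=np.array([.577,-.277]); YAW=np.radians(-18.3); X=np.array([np.cos(YAW),np.sin(YAW)]); Y=np.array([-X[1],X[0]])
def W(x,y): return P+x*X+y*Y          # press -> world
def PR(p): d=np.array(p)[:2]-P; return d@X,d@Y
def pose():
    s=monitor.get_state(); q=s["tool_rot"]; return s,np.array(s["eef_pos"]),np.degrees(2*np.arctan2(q[1],q[0]))
def plan(*wps,start=None):
    s,p,f=pose()
    if start: p,f=np.array(start[:3]),start[3]
    print("t",round(s["time"],2),"pos",p.round(4),"phi",round(f%360,2),"q",s["q"].round(2))
    a=np.radians(f)
    for x,y,z,g in wps:
        d=np.array([x,y,z])-p
        print([round(v,3) for v in (d[0]*np.cos(a)+d[1]*np.sin(a), d[0]*np.sin(a)-d[1]*np.cos(a), -d[2])], round(-((g-f+180)%360-180),1))
E
python3 - <<'E'
from h import *
plan((.582,-.235,.2,149),(.582,-.235,.1,149))
plan((.582,-.235,.024,149),start=(.582,-.235,.1,149))
E
```

```text
t 0.1 pos [ 0.2535 -0.5156  0.2415] phi 26.17 q [-1.25  0.31  0.05  1.3   0.    1.43]
[np.float64(0.419), np.float64(-0.107), np.float64(0.041)] -122.8
[np.float64(0.419), np.float64(-0.107), np.float64(0.141)] -122.8
t 0.1 pos [ 0.582 -0.235  0.1  ] phi 149 q [-1.25  0.31  0.05  1.3   0.    1.43]
[np.float64(0.0), np.float64(0.0), np.float64(0.076)] 0
```

Emit:
send_rows:
  rows: [0.419, -0.107, 0.041, -122.8, 0.419, -0.107, 0.041, -122.8, 0.419, -0.107, 0.041, -122.8, 0.419, -0.107, 0.041, -122.8, 0.419, -0.107, 0.041, -122.8, 0.419, -0.107, 0.041, -122.8, 0.419, -0.107, 0.041, -122.8, 0.419, -0.107, 0.041, -122.8, 0.419, -0.107, 0.041, -122.8, 0.419, -0.107, 0.041, -122.8, 0.419, -0.107, 0.041, -122.8, 0.419, -0.107, 0.041, -122.8, 0.419, -0.107, 0.041, -122.8, 0.419, -0.107, 0.041, -122.8, 0.419, -0.107, 0.041, -122.8, 0.419, -0.107, 0.041, -122.8, 0.419, -0.107, 0.041, -122.8, 0.419, -0.107, 0.141, -122.8, 0.419, -0.107, 0.141, -122.8, 0.419, -0.107, 0.141, -122.8]
  fingers: 0.06

```text
time: 1.77
eef_pos: [0.5796, -0.2337, 0.0958]
tool_rot: [0.267, 0.964, 0.001, -0.003]
contact_force: [-0.9, 0.4, -1.1]
grip_width: 0.706
grip_force: 0.0
```

Emit:
send_rows:
  rows: [0, 0, 0.04, 0, 0, 0, 0.065, 0, 0, 0, 0.072, 0, 0, 0, 0.072, 0, 0, 0, 0.072, 0]

```text
time: 2.18
eef_pos: [0.5827, -0.2354, 0.0298]
tool_rot: [0.267, 0.964, -0.0, 0.0]
contact_force: [0.5, -0.5, 0.0]
grip_width: 0.704
grip_force: 0.0
```

Emit:
send_rows:
  rows: [0, 0, 0, 0, 0, 0, 0, 0, 0, 0, 0, 0, 0, 0, 0, 0, 0, 0, 0, 0, 0, 0, 0, 0, 0, 0, -0.02, 0, 0, 0, -0.06, 0, 0, 0, -0.06, 0]
  fingers: 0.02
  squeeze: 35

```text
time: 2.93
eef_pos: [0.5861, -0.2372, 0.0969]
tool_rot: [0.267, 0.964, -0.001, 0.005]
contact_force: [2.2, -1.4, 1.3]
grip_width: 0.409
grip_force: 36.0
```

```bash
python3 - <<'E'
from h import *
c=(.582,-.235,.084,149)
plan((.582,-.235,.27,149),(.374,.330,.27,180),(.374,.330,.15,180),start=c)
E
```

```text
t 2.93 pos [ 0.582 -0.235  0.084] phi 149 q [-0.51  0.49 -0.06  1.02 -0.    0.03]
[np.float64(0.0), np.float64(0.0), np.float64(-0.186)] 0
[np.float64(0.469), np.float64(0.377), np.float64(-0.186)] -31
[np.float64(0.469), np.float64(0.377), np.float64(-0.066)] -31
```

Emit:
send_rows:
  rows: [0, 0, -0.04, 0, 0, 0, -0.08, 0, 0, 0, -0.12, 0, 0, 0, -0.16, 0, 0.03, 0.025, -0.186, 0, 0.06, 0.05, -0.186, -5, 0.469, 0.377, -0.186, -31, 0.469, 0.377, -0.186, -31, 0.469, 0.377, -0.186, -31, 0.469, 0.377, -0.186, -31, 0.469, 0.377, -0.186, -31, 0.469, 0.377, -0.186, -31, 0.469, 0.377, -0.186, -31, 0.469, 0.377, -0.186, -31, 0.469, 0.377, -0.186, -31, 0.469, 0.377, -0.186, -31, 0.469, 0.377, -0.186, -31, 0.469, 0.377, -0.186, -31, 0.469, 0.377, -0.186, -31, 0.469, 0.377, -0.186, -31]

```text
time: 4.6
eef_pos: [0.373, 0.3336, 0.276]
tool_rot: [-0.003, 1.0, 0.001, 0.001]
contact_force: [-0.2, -0.9, -1.5]
grip_width: 0.41
grip_force: 41.3
```

Emit:
send_rows:
  rows: [0, 0, 0.04, 0, 0, 0, 0.08, 0, 0, 0, 0.12, 0, 0, 0, 0.16, 0, 0, 0, 0.2, 0, 0, 0, 0.225, 0, 0, 0, 0.237, 0, 0, 0, 0.243, 0, 0, 0, 0.243, 0, 0, 0, 0.243, 0]

```text
time: 5.43
eef_pos: [0.3757, 0.3297, 0.0332]
tool_rot: [0.0, 1.0, 0.0, 0.001]
contact_force: [0.5, 0.7, -1.2]
grip_width: 0.409
grip_force: 41.3
```

Emit:
send_rows:
  rows: [0, 0, 0, 0, 0, 0, 0, 0, 0, 0, 0, 0, 0, 0, 0, 0, 0, 0, -0.02, 0, 0, 0, -0.06, 0, 0, 0, -0.1, 0, 0, 0, -0.14, 0, 0, 0, -0.18, 0, 0, 0, -0.22, 0, 0, 0, -0.243, 0]
  fingers: 0.06

```text
time: 6.35
eef_pos: [0.3758, 0.3302, 0.2805]
tool_rot: [0.0, 1.0, 0.002, 0.003]
contact_force: [0.2, 0.6, 0.9]
grip_width: 0.704
grip_force: 0.0
```

```bash
python3 - <<'E'
from h import *
plan((.45,.1,.27,180),(.423,-.18,.27,160))
im=snap("top","top1")
cv2.imwrite("pics/top1c.png",cv2.resize(im[160:355,100:460,::-1],None,fx=2.2,fy=2.2))
E
```

```text
t 6.35 pos [0.3758 0.3302 0.2805] phi 179.98 q [ 0.56  0.15 -0.07  1.34 -0.    0.56]
[np.float64(-0.074), np.float64(-0.23), np.float64(0.011)] -0.0
[np.float64(-0.047), np.float64(-0.51), np.float64(0.011)] 20.0
```

Emit:
send_rows:
  rows: [-0.049, -0.511, 0, -13.1, -0.049, -0.511, 0, -13.1, -0.049, -0.511, 0, -13.1, -0.049, -0.511, 0, -13.1, -0.049, -0.511, 0, -13.1, -0.049, -0.511, 0, -13.1, -0.049, -0.511, 0, -13.1, -0.049, -0.511, 0, -13.1, -0.049, -0.511, 0, -13.1, -0.049, -0.511, 0, -13.1, -0.049, -0.511, 0, -13.1, -0.049, -0.511, 0, -13.1, -0.049, -0.511, 0, -13.1, -0.049, -0.511, 0.04, -13.1, -0.049, -0.511, 0.08, -13.1, -0.049, -0.511, 0.12, -13.1, -0.049, -0.511, 0.16, -13.1, -0.049, -0.511, 0.16, -13.1, -0.049, -0.511, 0.16, -13.1]

```text
time: 7.98
eef_pos: [0.4218, -0.1803, 0.114]
tool_rot: [-0.114, 0.993, 0.002, -0.002]
contact_force: [0.5, -0.2, 0.3]
grip_width: 0.703
grip_force: 0.0
```

```bash
python3 - <<'E'
from h import *
plan((.4227,-.1805,.025,193.1))
im=snap("top","top2")
cv2.imwrite("pics/top2c.png",cv2.resize(im[160:355,100:460,::-1],None,fx=2.2,fy=2.2))
E
```

```text
t 7.98 pos [ 0.4218 -0.1803  0.114 ] phi 193.07 q [-0.58  0.18 -0.46  0.94 -0.   -0.81]
[np.float64(-0.001), np.float64(-0.0), np.float64(0.089)] -0.0
```

View pics/top2c.png

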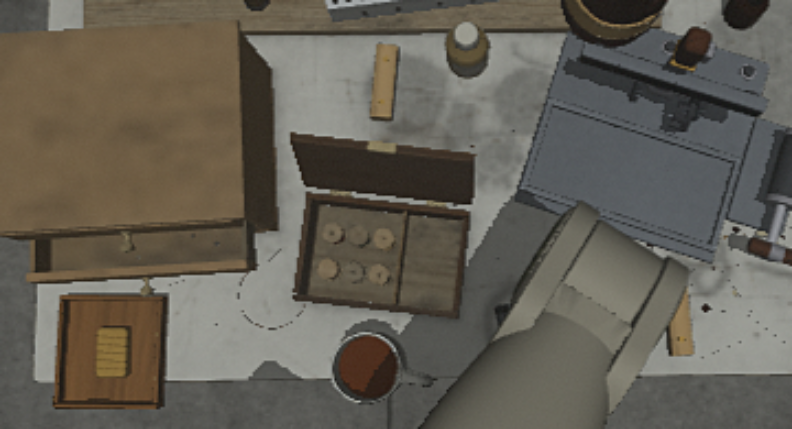

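Emit:
send_rows:
  rows: [0, 0, 0.04, 0, 0, 0, 0.075, 0, 0, 0, 0.09, 0, 0, 0, 0.09, 0, 0, 0, 0.09, 0]

```text
time: 8.45
eef_pos: [0.4253, -0.1824, 0.0273]
tool_rot: [-0.114, 0.993, -0.001, 0.001]
contact_force: [0.6, -0.5, 0.7]
grip_width: 0.704
grip_force: 0.0
```

Emit:
send_rows:
  rows: [0, 0, 0, 0, 0, 0, 0, 0, 0, 0, 0, 0, 0, 0, 0, 0, 0, 0, 0, 0, 0, 0, 0, 0, 0, 0, 0, 0, 0, 0, -0.02, 0, 0, 0, -0.06, 0, 0, 0, -0.09, 0, 0, 0, -0.09, 0, 0, 0, -0.09, 0]
  fingers: 0.015
  squeeze: 40

```text
time: 9.45
eef_pos: [0.4256, -0.1827, 0.1181]
tool_rot: [-0.114, 0.993, -0.002, 0.002]
contact_force: [0.3, 0.4, -1.2]
grip_width: 0.291
grip_force: 40.1
```

```bash
python3 - <<'E'
from h import *
print(cv2.__version__)
for y in (.07,0,-.07): print(y,W(0,y))
plan((*W(0,.07),.15,161.7),(*W(0,.07),.04,161.7))
im=snap("side","side2"); print([px("side",(.4227,-.18,z)).round() for z in (.1,.13)])
cv2.imwrite("pics/side2c.png",cv2.resize(im[150:350,240:500,::-1],None,fx=3,fy=3))
E
```

```text
4.12.0
0.07 [ 0.59897947 -0.21054022]
0 [ 0.577 -0.277]
-0.07 [ 0.55502053 -0.34345978]
t 9.45 pos [ 0.4256 -0.1827  0.1181] phi 193.07 q [-0.58  0.17 -0.46  0.93 -0.   -0.81]
[np.float64(-0.163), np.float64(-0.066), np.float64(-0.032)] 31.4
[np.float64(-0.163), np.float64(-0.066), np.float64(0.078)] 31.4
[array([341., 271.]), array([341., 260.])]
```

View pics/side2c.png

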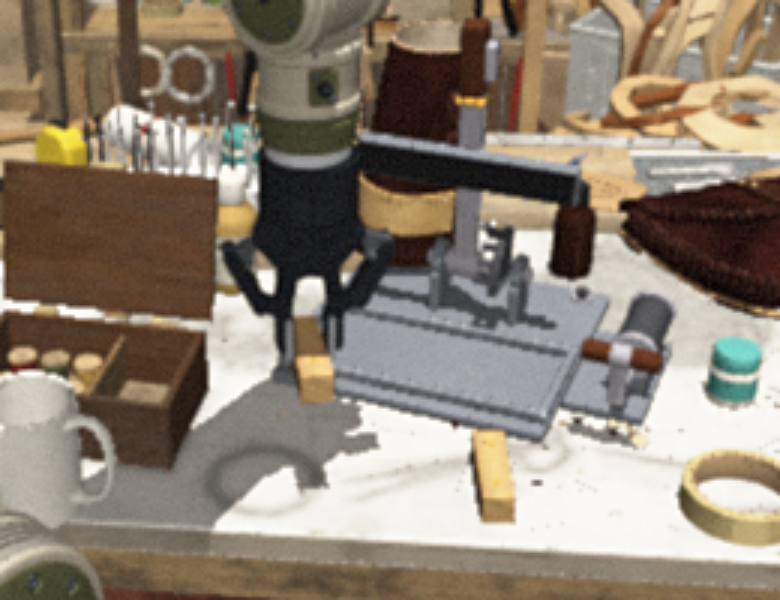

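Emit:
send_rows:
  rows: [-0.04, -0.016, 0, 7, -0.08, -0.032, 0, 14, -0.12, -0.048, 0, 21, -0.15, -0.06, 0, 28, -0.165, -0.067, 0, 31.4, -0.165, -0.067, 0, 31.4, -0.165, -0.067, 0.03, 31.4, -0.165, -0.067, 0.05, 31.4, -0.165, -0.067, 0.06, 31.4, -0.165, -0.067, 0.06, 31.4, -0.165, -0.067, 0.06, 31.4, -0.165, -0.067, 0.06, 31.4]

```text
time: 10.5
eef_pos: [0.5997, -0.2097, 0.0563]
tool_rot: [0.159, 0.987, -0.0, 0.001]
contact_force: [0.6, 0.1, -0.8]
grip_width: 0.29
grip_force: 40.1
```

```bash
python3 - <<'E'
from h import *
plan((*(W(0,.07)+[.0024,-.0008]),.042,161.7)); s,p,f=pose(); print(PR(p))
E
```

```text
t 10.5 pos [ 0.5997 -0.2097  0.0563] phi 161.68 q [-0.46  0.54 -0.09  0.95 -0.   -0.14]
[np.float64(-0.002), np.float64(-0.001), np.float64(0.014)] -0.0
(np.float64(0.00044999043178489434), np.float64(0.07103243878074998))
```

Emit:
send_rows:
  rows: [-0.001, 0, 0.006, 0, -0.002, 0, 0.011, 0, -0.002, 0, 0.015, 0, -0.002, 0, 0.015, 0, -0.002, 0, 0.015, 0, -0.002, 0, 0.015, 0]

```text
time: 11.0
eef_pos: [0.6014, -0.21, 0.0403]
tool_rot: [0.159, 0.987, 0.0, -0.0]
contact_force: [0.9, 0.0, 0.1]
grip_width: 0.291
grip_force: 40.1
```

Emit:
send_rows:
  rows: [0, 0, 0, 0, 0, 0, 0, 0, 0, 0, 0, 0, 0, 0, 0, 0, 0, 0, -0.02, 0, 0, 0, -0.06, 0, 0, 0, -0.08, 0, 0, 0, -0.08, 0]
  fingers: 0.052

```text
time: 11.67
eef_pos: [0.6046, -0.2115, 0.1263]
tool_rot: [0.159, 0.987, -0.001, 0.005]
contact_force: [-0.2, -1.2, 0.6]
grip_width: 0.611
grip_force: 0.0
```

```bash
python3 - <<'E'
from h import *
b=on("top",409.4,304.7,.013)[:2]; print(b)
plan((*b,.12,184),(*b,.027,184))
E
```

```text
[ 0.40570367 -0.33382325]
t 11.67 pos [ 0.6046 -0.2115  0.1263] phi 161.68 q [-0.46  0.48  0.01  1.09 -0.   -0.14]
[np.float64(0.15), np.float64(-0.179), np.float64(0.006)] -22.3
[np.float64(0.15), np.float64(-0.179), np.float64(0.099)] -22.3
```

Emit:
send_rows:
  rows: [0.147, -0.179, 0, -22.3, 0.147, -0.179, 0, -22.3, 0.147, -0.179, 0, -22.3, 0.147, -0.179, 0, -22.3, 0.147, -0.179, 0, -22.3, 0.147, -0.179, 0, -22.3, 0.147, -0.179, 0, -22.3, 0.147, -0.179, 0.03, -22.3, 0.147, -0.179, 0.05, -22.3, 0.147, -0.179, 0.05, -22.3, 0.147, -0.179, 0.05, -22.3]

```text
time: 12.58
eef_pos: [0.405, -0.3326, 0.0693]
tool_rot: [-0.035, 0.999, 0.001, -0.001]
contact_force: [0.2, 0.9, 0.9]
grip_width: 0.609
grip_force: 0.0
```

```bash
python3 - <<'E'
from h import *
b=on("top",409.4,304.7,.013)[:2]
plan((*b,.026,184))
im=snap("top","top3"); cv2.imwrite("pics/top3c.png",cv2.resize(im[160:330,250:500,::-1],None,fx=3.2,fy=3.2))
E
```

```text
t 12.58 pos [ 0.405  -0.3326  0.0693] phi 183.99 q [-0.84  0.34 -0.37  0.87  0.   -0.91]
[np.float64(-0.001), np.float64(-0.001), np.float64(0.043)] -0.0
```

View pics/top3c.png

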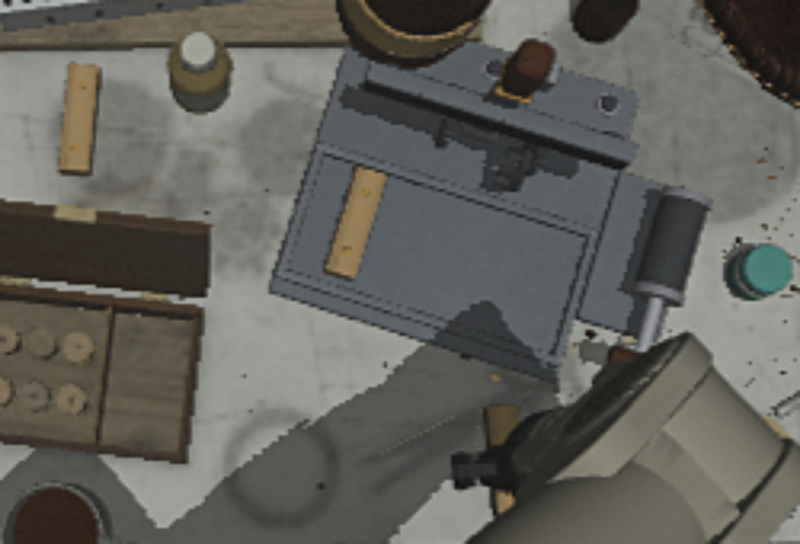

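Emit:
send_rows:
  rows: [-0.001, -0.001, 0.03, 0, -0.001, -0.001, 0.043, 0, -0.001, -0.001, 0.043, 0, -0.001, -0.001, 0.043, 0]

```text
time: 12.97
eef_pos: [0.4072, -0.3347, 0.028]
tool_rot: [-0.035, 0.999, -0.0, 0.0]
contact_force: [-0.2, -0.5, 0.7]
grip_width: 0.611
grip_force: 0.0
```

Emit:
send_rows:
  rows: [0, 0, 0, 0, 0, 0, 0, 0, 0, 0, 0, 0, 0, 0, 0, 0, 0, 0, 0, 0, 0, 0, 0, 0, 0, 0, 0, 0, 0, 0, -0.02, 0, 0, 0, -0.06, 0, 0, 0, -0.07, 0, 0, 0, -0.07, 0, 0, 0, -0.07, 0]
  fingers: 0.015

```text
time: 13.97
eef_pos: [0.4072, -0.3353, 0.0982]
tool_rot: [-0.035, 0.999, -0.001, 0.001]
contact_force: [0.3, 0.4, -0.8]
grip_width: 0.291
grip_force: 39.7
```

```bash
python3 - <<'E'
from h import *
plan((*W(0,0),.1,161.7),(*W(0,0),.055,161.7))
E
```

```text
t 13.97 pos [ 0.4072 -0.3353  0.0982] phi 183.97 q [-0.84  0.31 -0.33  0.93 -0.   -0.91]
[np.float64(-0.173), np.float64(0.046), np.float64(-0.002)] 22.3
[np.float64(-0.173), np.float64(0.046), np.float64(0.043)] 22.3
```

Emit:
send_rows:
  rows: [-0.04, 0.011, 0, 7, -0.08, 0.022, 0, 14, -0.12, 0.033, 0, 20, -0.155, 0.041, 0, 22.3, -0.175, 0.046, 0, 22.3, -0.175, 0.046, 0, 22.3, -0.175, 0.046, 0.02, 22.3, -0.175, 0.046, 0.04, 22.3, -0.175, 0.046, 0.045, 22.3, -0.175, 0.046, 0.051, 22.3, -0.175, 0.046, 0.056, 22.3, -0.175, 0.046, 0.058, 22.3, -0.175, 0.046, 0.058, 22.3, -0.175, 0.046, 0.058, 22.3]

```text
time: 15.13
eef_pos: [0.5773, -0.2768, 0.0412]
tool_rot: [0.16, 0.987, -0.0, 0.0]
contact_force: [-4.6, 3.0, 7.8]
grip_width: 0.287
grip_force: 40.5
```

```bash
python3 - <<'E'
from h import *
s,p,f=pose(); print(PR(p),p,f%360)
E
```

```text
(np.float64(0.0002624107721886325), np.float64(0.00030073016600788217)) [ 0.57734357 -0.27679687  0.04115294] 161.64316554044152
```

Emit:
send_rows:
  rows: [0, 0, 0, 0, 0, 0, 0, 0, 0, 0, 0, 0, 0, 0, 0, 0, 0, 0, -0.02, 0, 0, 0, -0.06, 0, 0, 0, -0.09, 0, 0, 0.03, -0.12, 0, 0, 0.07, -0.15, 0, 0, 0.11, -0.18, 0, 0, 0.15, -0.2, 0, 0, 0.19, -0.22, 0, 0, 0.22, -0.23, 0, 0, 0.22, -0.23, 0, 0, 0.22, -0.23, 0]
  fingers: 0.052

```text
time: 16.38
eef_pos: [0.6489, -0.0645, 0.2712]
tool_rot: [0.157, 0.988, 0.0, 0.002]
contact_force: [0.2, -1.1, -0.1]
grip_width: 0.612
grip_force: 0.0
```

```bash
cat > look.py <<'E'
from h import *
import sys
im=snap("top",sys.argv[1])[:,:,::-1].copy(); hsv=cv2.cvtColor(im,cv2.COLOR_BGR2HSV)
m=cv2.inRange(hsv,(8,70,120),(28,255,255))
k,l,s,ce=cv2.connectedComponentsWithStats(m)
for i in range(1,k):
    if 90<s[i,4]<900 and s[i,1]>140 and 200<s[i,0]<520:
      r=cv2.minAreaRect(np.argwhere(l==i)[:,::-1].astype(np.float32))
      for z in (.013,.025):
        p=on("top",*r[0],z)[:2]; b=[on("top",*q,z)[:2] for q in cv2.boxPoints(r)]; e=max((b[1]-b[0],b[2]-b[1]),key=np.linalg.norm); a=np.degrees(np.arctan2(e[1],e[0]))
        print(s[i,4],np.round(r[0]),np.round(r[1],1),p.round(4),"yaw",round((a+90)%180-90,1),"press",np.round(PR(p),4))
E
python3 look.py top4; python3 -c "from h import *;plan((.693,.015,.27,175.4))"
```

```text
296 [361. 229.] [ 9.2 33.3] [ 0.6059 -0.2119] yaw -18.3 press [0.007  0.0709]
296 [361. 229.] [ 9.2 33.3] [ 0.604  -0.2109] yaw -18.3 press [0.0049 0.0713]
298 [387. 238.] [ 9.2 33.2] [ 0.5822 -0.2804] yaw -18.5 press [ 0.006  -0.0016]
298 [387. 238.] [ 9.2 33.2] [ 0.5805 -0.2787] yaw -18.5 press [ 0.0038 -0.0005]
204 [482. 306.] [34. 34.] [ 0.4005 -0.5229] yaw 89.5 press [-0.0904 -0.2889]
204 [482. 306.] [34. 34.] [ 0.4005 -0.519 ] yaw 89.5 press [-0.0916 -0.2852]
t 16.43 pos [ 0.648  -0.0664  0.2698] phi 161.85 q [-0.23  0.47  0.34  1.44 -0.    0.09]
[np.float64(-0.017), np.float64(0.091), np.float64(-0.0)] -13.5
```

Emit:
send_rows:
  rows: [-0.017, 0.091, 0, -7, -0.017, 0.091, 0, -13.5, -0.017, 0.091, 0, -13.5, -0.017, 0.091, 0, -13.5, -0.017, 0.091, 0.04, -13.5, -0.017, 0.091, 0.08, -13.5, -0.017, 0.091, 0.12, -13.5, -0.017, 0.091, 0.15, -13.5, -0.017, 0.091, 0.18, -13.5, -0.017, 0.091, 0.2, -13.5, -0.017, 0.091, 0.2, -13.5, -0.017, 0.091, 0.2, -13.5]

```text
time: 17.43
eef_pos: [0.69, 0.0111, 0.0677]
tool_rot: [0.044, 0.999, -0.0, -0.002]
contact_force: [0.2, 0.4, 1.1]
grip_width: 0.611
grip_force: 0.0
```

```bash
python3 -c "
from h import *
plan((.6933,.0154,.027,175.4))
a=snap('top','top5')[175:290,320:460,::-1]; b=snap('side','side5')[180:300,220:460,::-1]
a=cv2.resize(a,None,fx=5,fy=5); b=cv2.resize(b,(720,360)); cv2.imwrite('pics/c5.png',np.vstack([cv2.resize(a,(560,400))[:, :],np.zeros((0,560,3),np.uint8)])); cv2.imwrite('pics/d5.png',np.vstack([np.pad(a[:,:700][::1],((0,0),(0,20),(0,0)))[100:340],b]))"
```

```text
t 17.43 pos [0.69   0.0111 0.0677] phi 175.0 q [-0.1   0.63  0.11  1.05 -0.   -0.01]
[np.float64(-0.003), np.float64(0.005), np.float64(0.041)] -0.4
```

View pics/d5.png

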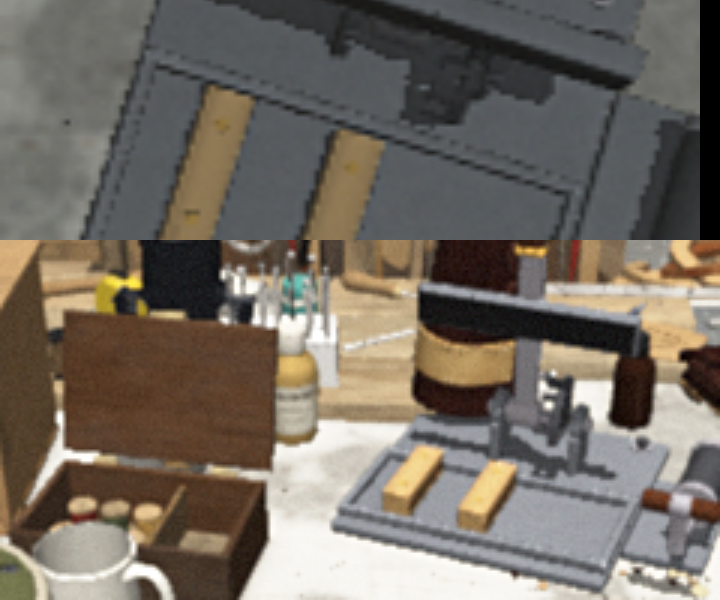

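Emit:
send_rows:
  rows: [-0.003, 0.005, 0, 0, -0.003, 0.005, 0.02, 0, -0.003, 0.005, 0.035, 0, -0.003, 0.005, 0.041, 0, -0.003, 0.005, 0.041, 0, -0.003, 0.005, 0.041, 0, -0.003, 0.005, 0.041, 0]

```text
time: 18.12
eef_pos: [0.6965, 0.0179, 0.0299]
tool_rot: [0.042, 0.999, -0.0, 0.001]
contact_force: [0.8, -0.4, 0.4]
grip_width: 0.612
grip_force: 0.0
```

Emit:
send_rows:
  rows: [0, 0, 0, 0, 0, 0, 0, 0, 0, 0, 0, 0, 0, 0, 0, 0, 0, 0, 0, 0, 0, 0, 0, 0, 0, 0, 0, 0, 0, 0, -0.02, 0, 0, 0, -0.06, 0, 0, 0, -0.1, 0, 0, 0, -0.14, 0, 0, 0, -0.18, 0, 0, 0, -0.22, 0, 0, 0, -0.24, 0, 0, 0, -0.24, 0, 0, 0, -0.24, 0, 0, 0, -0.24, 0]
  fingers: 0.015

```text
time: 19.53
eef_pos: [0.6949, 0.018, 0.2667]
tool_rot: [0.042, 0.999, -0.0, -0.001]
contact_force: [-0.4, 0.6, -1.7]
grip_width: 0.292
grip_force: 39.5
```

```bash
python3 - <<'E'
from h import *
plan((.63,-.09,.27,168),(*W(-.04,-.07),.27,161.7),(*W(-.004,-.07),.27,161.7))
E
```

```text
t 19.53 pos [0.6949 0.018  0.2667] phi 175.17 q [-0.09  0.57  0.5   1.5  -0.   -0.01]
[np.float64(0.056), np.float64(-0.113), np.float64(-0.003)] 7.2
[np.float64(0.148), np.float64(-0.363), np.float64(-0.003)] 13.5
[np.float64(0.113), np.float64(-0.371), np.float64(-0.003)] 13.5
```

Emit:
send_rows:
  rows: [0.028, -0.03, 0, 0, 0.056, -0.06, 0, 3, 0.075, -0.095, 0, 7, 0.09, -0.13, 0, 10, 0.1, -0.165, 0, 13.5, 0.11, -0.2, 0, 13.5, 0.12, -0.24, 0, 13.5, 0.13, -0.28, 0, 13.5, 0.14, -0.32, 0, 13.5, 0.145, -0.35, 0, 13.5, 0.109, -0.372, 0, 13.5, 0.109, -0.372, 0.04, 13.5, 0.109, -0.372, 0.08, 13.5, 0.109, -0.372, 0.12, 13.5, 0.109, -0.372, 0.16, 13.5, 0.109, -0.372, 0.19, 13.5, 0.109, -0.372, 0.2, 13.5, 0.109, -0.372, 0.2, 13.5, 0.109, -0.372, 0.2, 13.5, 0.109, -0.372, 0.2, 13.5]

```text
time: 21.2
eef_pos: [0.5566, -0.3444, 0.0703]
tool_rot: [0.159, 0.987, -0.001, 0.001]
contact_force: [0.1, 0.2, -0.8]
grip_width: 0.287
grip_force: 39.5
```

```bash
python3 - <<'E'
from h import *
plan((*W(-.0,-.07),.043,161.7)); s,p,f=pose(); print(PR(p))
E
```

```text
t 21.2 pos [ 0.5566 -0.3444  0.0703] phi 161.68 q [-0.68  0.56 -0.01  1.   -0.   -0.36]
[np.float64(0.002), np.float64(0.0), np.float64(0.027)] -0.0
(np.float64(0.0018036451853688281), np.float64(-0.0704008860675124))
```

Emit:
send_rows:
  rows: [0.002, 0, 0.015, 0, 0.002, 0, 0.024, 0, 0.002, 0, 0.028, 0, 0.002, 0, 0.028, 0, 0.002, 0, 0.028, 0]

```text
time: 21.62
eef_pos: [0.5542, -0.3434, 0.0416]
tool_rot: [0.159, 0.987, -0.001, 0.001]
contact_force: [-1.1, 0.7, 2.2]
grip_width: 0.286
grip_force: 39.9
```

Emit:
send_rows:
  rows: [0, 0, 0, 0, 0, 0, 0, 0, 0, 0, 0, 0, 0, 0, 0, 0, 0, 0, -0.02, 0, 0, 0, -0.06, 0, 0.04, 0, -0.1, 0, 0.08, 0, -0.12, 0, 0.12, 0, -0.14, 0, 0.16, 0, -0.16, 0, 0.2, 0, -0.18, 0, 0.2, 0, -0.2, 0, 0.2, 0, -0.2, 0]
  fingers: 0.052

```text
time: 22.7
eef_pos: [0.3614, -0.2794, 0.2457]
tool_rot: [0.16, 0.987, -0.002, 0.002]
contact_force: [0.6, 0.5, 0.7]
grip_width: 0.605
grip_force: 0.0
```

```bash
python3 look.py top6; python3 - <<'E'
from h import *
plan()
a=cv2.imread("pics/top6.png")[160:300,300:460]; cv2.imwrite("pics/c6.png",cv2.resize(a,None,fx=4,fy=4,interpolation=cv2.INTER_CUBIC))
E
```

```text
305 [361. 229.] [ 9.2 33.3] [ 0.6059 -0.2119] yaw -18.3 press [0.007  0.0709]
305 [361. 229.] [ 9.2 33.3] [ 0.604  -0.2109] yaw -18.3 press [0.0049 0.0713]
306 [387. 238.] [ 9.2 33.5] [ 0.5818 -0.2801] yaw -18.3 press [ 0.0055 -0.0015]
306 [387. 238.] [ 9.2 33.5] [ 0.5801 -0.2785] yaw -18.3 press [ 0.0034 -0.0004]
307 [413. 248.] [ 9.2 33.4] [ 0.5539 -0.3466] yaw -18.3 press [-0.0001 -0.0733]
307 [413. 248.] [ 9.2 33.4] [ 0.5525 -0.3443] yaw -18.3 press [-0.0021 -0.0716]
122 [488. 301.] [35.9 19. ] [ 0.4128 -0.5392] yaw 37.1 press [-0.0735 -0.3005]
122 [488. 301.] [35.9 19. ] [ 0.4127 -0.5351] yaw 37.1 press [-0.0749 -0.2967]
t 22.75 pos [ 0.3631 -0.2804  0.2439] phi 161.59 q [-0.83  0.08 -0.24  1.24 -0.   -0.51]
```

View pics/c6.png

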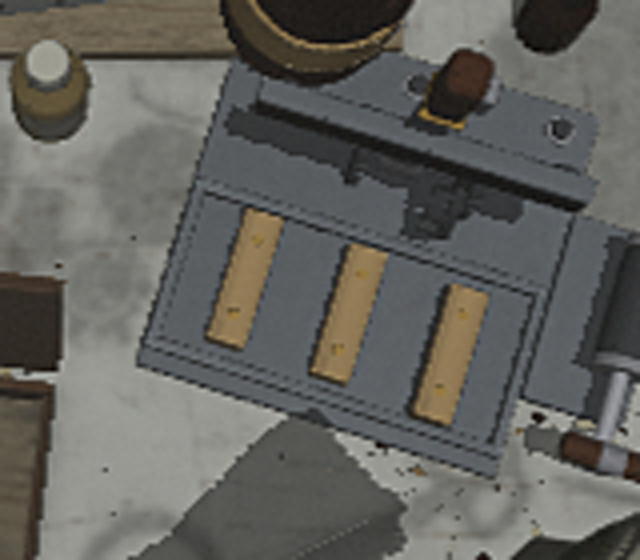

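```bash
python3 - <<'E'
from h import *
for th in (1.4,1.45,1.5,1.55,1.6):
  o=[]
  for L in (.17,.24): 
    p=(*W(.105-L*np.cos(th),0),.06+L*np.sin(th)); o+=[px(n,p).round(1).tolist() for n in("top","side")]
  print(th,o)
for n,f,(x0,y0,x1,y1) in(("top","top6",(400,165,430,195)),("side","side5",(380,140,410,195))):
  im=cv2.imread(f"pics/{f}.png"); h=cv2.cvtColor(im,cv2.COLOR_BGR2HSV)[y0:y1,x0:x1]
  m=cv2.inRange(h,(0,70,20),(14,255,130)) ; ys,xs=np.nonzero(m); print(n,len(xs),xs.min()+x0,xs.max()+x0,ys.min()+y0,ys.max()+y0,xs.mean()+x0,ys.mean()+y0)
  m2=cv2.resize(im[y0:y1,x0:x1],None,fx=8,fy=8,interpolation=cv2.INTER_NEAREST); cv2.imwrite(f"pics/g_{n}.png",m2)
a=cv2.imread("pics/g_top.png"); b=cv2.imread("pics/g_side.png"); h=max(a.shape[0],b.shape[0]); cv2.imwrite("pics/g.png",np.hstack([np.pad(a,((0,h-a.shape[0]),(0,0),(0,0))),b]))
for th in (1.5,): plan((*W(.105-.205*np.cos(th)-.1,0),.345,161.7),(*W(.105-.205*np.cos(th),0),.345,161.7))
E
```

```text
1.4 [[408.5, 194.3], [394.0, 184.9], [412.7, 192.1], [394.1, 160.9]]
1.45 [[409.6, 190.6], [395.0, 183.4], [414.5, 186.6], [395.5, 158.8]]
1.5 [[410.8, 187.0], [396.0, 182.0], [416.2, 181.2], [396.9, 156.9]]
1.55 [[411.9, 183.4], [396.9, 180.7], [417.9, 175.8], [398.3, 155.3]]
1.6 [[413.0, 179.9], [397.9, 179.6], [419.5, 170.5], [399.7, 153.9]]
top 117 407 422 173 187 416.4273504273504 178.5897435897436
side 673 380 409 140 194 393.1515601783061 174.23625557206537
t 22.75 pos [ 0.3631 -0.2804  0.2439] phi 161.59 q [-0.83  0.08 -0.24  1.24 -0.   -0.51]
[np.float64(-0.192), np.float64(0.071), np.float64(-0.101)] -0.1
[np.float64(-0.292), np.float64(0.071), np.float64(-0.101)] -0.1
```

View pics/g.png

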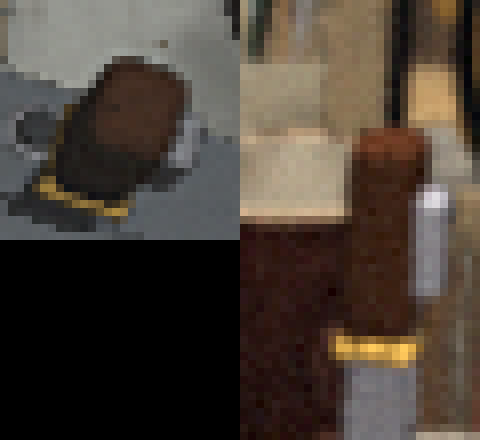

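Emit:
send_rows:
  rows: [-0.02, 0.01, -0.04, 0, -0.05, 0.025, -0.08, 0, -0.085, 0.04, -0.101, 0, -0.12, 0.055, -0.101, 0, -0.16, 0.07, -0.101, 0, -0.2, 0.073, -0.101, 0, -0.22, 0.073, -0.101, 0, -0.24, 0.073, -0.101, 0, -0.26, 0.073, -0.101, 0, -0.28, 0.073, -0.101, 0, -0.295, 0.073, -0.101, 0, -0.295, 0.073, -0.101, 0, -0.295, 0.073, -0.101, 0, -0.295, 0.073, -0.101, 0]
  fingers: 0.066

```text
time: 23.92
eef_pos: [0.6667, -0.3033, 0.3402]
tool_rot: [0.159, 0.987, 0.0, -0.001]
contact_force: [-0.0, 0.4, -0.2]
grip_width: 0.776
grip_force: 0.0
```

```bash
python3 - <<'E'
from h import *
s,p,f=pose(); print(PR(p),s["contact_force"])
plan((*W(.0946,-.002),.345,161.7),(*W(.0946,-.002),.257,161.7))
E
```

```text
(np.float64(0.09338740507408752), np.float64(0.003155759373699907)) [-0.04586711  0.37622729 -0.24558679]
t 23.92 pos [ 0.6667 -0.3033  0.3402] phi 161.68 q [-0.54  0.72  0.95  1.8  -0.   -0.22]
[np.float64(-0.001), np.float64(-0.005), np.float64(-0.005)] -0.0
[np.float64(-0.001), np.float64(-0.005), np.float64(0.083)] -0.0
```

Emit:
send_rows:
  rows: [-0.001, -0.005, 0, 0, -0.001, -0.005, 0, 0, -0.001, -0.005, 0.02, 0, -0.001, -0.005, 0.04, 0, -0.001, -0.005, 0.06, 0, -0.001, -0.005, 0.075, 0, -0.001, -0.005, 0.083, 0, -0.001, -0.005, 0.083, 0, -0.001, -0.005, 0.083, 0]

```text
time: 24.67
eef_pos: [0.6657, -0.3086, 0.2593]
tool_rot: [0.159, 0.987, -0.0, 0.0]
contact_force: [-0.7, -0.5, 0.4]
grip_width: 0.775
grip_force: 0.0
```

```bash
python3 - <<'E'
from h import *
s,p,f=pose(); print(PR(p),p,s["contact_force"])
b=snap("side","side7")[120:220,350:450,::-1]; cv2.imwrite("pics/s7.png",cv2.resize(b,None,fx=5,fy=5,interpolation=cv2.INTER_CUBIC))
E
```

```text
(np.float64(0.09409044603936392), np.float64(-0.002146706863515072)) [ 0.66565782 -0.30858183  0.25929358] [-0.73794069 -0.49398104  0.35929017]
```

View pics/s7.png

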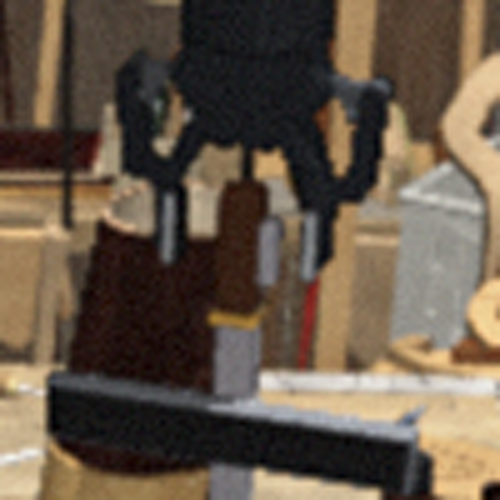

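Emit:
send_rows:
  rows: [0, 0, 0.002, 0, 0, 0, 0.002, 0, 0, 0, 0.002, 0, 0, 0, 0.002, 0, 0, 0, 0.002, 0, 0, 0, 0.002, 0, 0, 0, 0.002, 0, 0, 0, 0.002, 0, 0, 0, 0.002, 0]
  fingers: 0.015
  squeeze: 45

```text
time: 25.47
eef_pos: [0.6669, -0.3076, 0.2577]
tool_rot: [0.159, 0.987, 0.0, 0.001]
contact_force: [1.9, 4.8, 4.8]
grip_width: 0.281
grip_force: 48.7
```

```bash
python3 - <<'E'
from h import *
s,p,f=pose(); print(p,PR(p),s["contact_force"])
th0=1.52; g=lambda t:np.array([.105-.205*np.cos(t),.06+.205*np.sin(t)])
for t in np.arange(1.52,-.01,-.08): d=g(t)-g(th0); print(round(t,2),[round(-d[0],3),0,round(-d[1],3)])
print(g(0)-g(th0))
E
```

```text
[ 0.66685377 -0.30764574  0.25774588] (np.float64(0.0949319916049653), np.float64(-0.0008824369292794991)) [1.93575207 4.82181524 4.80792651]
1.52 [np.float64(-0.0), 0, np.float64(-0.0)]
1.44 [np.float64(0.016), 0, np.float64(0.001)]
1.36 [np.float64(0.032), 0, np.float64(0.004)]
1.28 [np.float64(0.048), 0, np.float64(0.008)]
1.2 [np.float64(0.064), 0, np.float64(0.014)]
1.12 [np.float64(0.079), 0, np.float64(0.02)]
1.04 [np.float64(0.093), 0, np.float64(0.028)]
0.96 [np.float64(0.107), 0, np.float64(0.037)]
0.88 [np.float64(0.12), 0, np.float64(0.047)]
0.8 [np.float64(0.132), 0, np.float64(0.058)]
0.72 [np.float64(0.144), 0, np.float64(0.07)]
0.64 [np.float64(0.154), 0, np.float64(0.082)]
0.56 [np.float64(0.163), 0, np.float64(0.096)]
0.48 [np.float64(0.171), 0, np.float64(0.11)]
0.4 [np.float64(0.178), 0, np.float64(0.125)]
0.32 [np.float64(0.184), 0, np.float64(0.14)]
0.24 [np.float64(0.189), 0, np.float64(0.156)]
0.16 [np.float64(0.192), 0, np.float64(0.172)]
0.08 [np.float64(0.194), 0, np.float64(0.188)]
-0.0 [np.float64(0.195), 0, np.float64(0.205)]
[-0.19459123 -0.20473558]
```

Emit:
send_rows:
  rows: [0.008, 0, 0.001, 0, 0.016, 0, 0.001, 0, 0.024, 0, 0.002, 0, 0.032, 0, 0.004, 0, 0.04, 0, 0.006, 0, 0.048, 0, 0.008, 0, 0.056, 0, 0.011, 0, 0.064, 0, 0.014, 0, 0.071, 0, 0.017, 0, 0.079, 0, 0.02, 0, 0.079, 0, 0.02, 0]

```text
time: 26.38
eef_pos: [0.5908, -0.2825, 0.2366]
tool_rot: [0.159, 0.987, 0.001, 0.0]
contact_force: [1.2, 6.0, 2.0]
grip_width: 0.278
grip_force: 48.8
```

```bash
python3 - <<'E'
from h import *
s,p,f=pose(); print(p,PR(p),s["contact_force"],s["wrist_torque"])
b=snap("side","side8")[110:240,340:450,::-1]; cv2.imwrite("pics/s8.png",cv2.resize(b,None,fx=4,fy=4,interpolation=cv2.INTER_CUBIC))
E
```

```text
[ 0.59075568 -0.28253245  0.23656152] (np.float64(0.014797140047489669), np.float64(-0.0009334732516290759)) [1.1582192  6.04500376 1.98246677] [ 0.58708981 -0.58098163 -0.13980237]
```

View pics/s8.png

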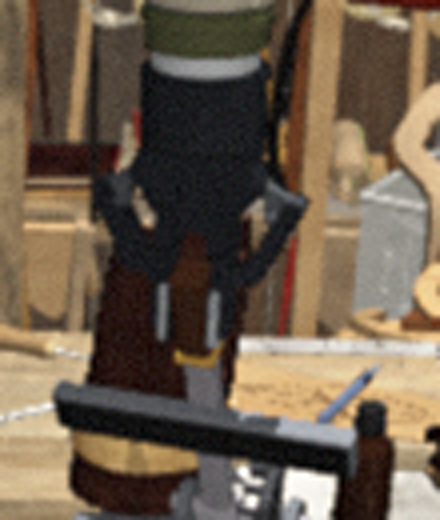

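Emit:
send_rows:
  rows: [0.007, 0, 0.004, 0, 0.014, 0, 0.008, 0, 0.021, 0, 0.012, 0, 0.028, 0, 0.017, 0, 0.035, 0, 0.022, 0, 0.041, 0, 0.027, 0, 0.047, 0, 0.032, 0, 0.053, 0, 0.038, 0, 0.059, 0, 0.044, 0, 0.065, 0, 0.05, 0, 0.07, 0, 0.056, 0, 0.075, 0, 0.062, 0, 0.08, 0, 0.069, 0, 0.084, 0, 0.076, 0, 0.088, 0, 0.083, 0, 0.092, 0, 0.09, 0]

```text
time: 27.77
eef_pos: [0.5033, -0.2536, 0.1459]
tool_rot: [0.159, 0.987, 0.001, -0.001]
contact_force: [0.4, 5.0, 1.3]
grip_width: 0.279
grip_force: 49.0
```

Emit:
send_rows:
  rows: [0.004, 0, 0.007, 0, 0.007, 0, 0.015, 0, 0.01, 0, 0.022, 0, 0.013, 0, 0.03, 0, 0.015, 0, 0.038, 0, 0.017, 0, 0.046, 0, 0.019, 0, 0.054, 0, 0.02, 0, 0.062, 0, 0.021, 0, 0.07, 0, 0.022, 0, 0.078, 0, 0.023, 0, 0.086, 0, 0.023, 0, 0.092, 0, 0.023, 0, 0.092, 0]

```text
time: 28.85
eef_pos: [0.481, -0.2462, 0.0524]
tool_rot: [0.159, 0.987, 0.001, -0.002]
contact_force: [0.5, 6.2, -3.8]
grip_width: 0.278
grip_force: 48.8
```

```bash
python3 - <<'E'
from h import *
s,p,f=pose(); print(p,PR(p),s["contact_force"],s["grip_width"])
E
```

```text
[ 0.48102325 -0.24619889  0.05243113] (np.float64(-0.10079408738192107), np.float64(-0.0008926188388977528)) [ 0.48643464  6.22420559 -3.76195218] 0.27811227322209736
```

Emit:
send_rows:
  rows: [0, 0, 0.003, 0, 0, 0, 0.006, 0, 0, 0, 0.006, 0, 0, 0, 0.006, 0]

```text
time: 29.18
eef_pos: [0.481, -0.2462, 0.0475]
tool_rot: [0.159, 0.987, 0.001, -0.001]
contact_force: [-0.3, 6.4, -3.2]
grip_width: 0.282
grip_force: 48.8
```

Emit:
send_rows:
  rows: [0, 0, 0.003, 0, 0, 0, 0.006, 0, 0, 0, 0.006, 0, 0, 0, 0.006, 0]

```text
time: 29.52
eef_pos: [0.4811, -0.2462, 0.0452]
tool_rot: [0.159, 0.987, 0.001, -0.001]
contact_force: [-9.2, 11.3, 25.7]
grip_width: 0.277
grip_force: 51.3
```

Emit:
send_rows:
  rows: [0, 0, 0, 0, 0, 0, 0, 0, 0, 0, 0, 0, 0, 0, 0, 0, 0, 0, 0, 0, 0, 0, -0.02, 0, 0, 0, -0.06, 0, 0, 0, -0.1, 0, 0, 0, -0.14, 0, 0, 0, -0.16, 0, 0, 0, -0.16, 0]
  fingers: 0.066

```text
time: 30.43
eef_pos: [0.4846, -0.2495, 0.208]
tool_rot: [0.159, 0.987, -0.002, 0.004]
contact_force: [0.3, -0.7, 0.7]
grip_width: 0.773
grip_force: 0.0
```

```bash
python3 - <<'E'
from h import *
plan((*W(-.049,-.176),.2,71.7))
for n in("top","side"): snap(n,n+"9")
a=cv2.imread("pics/side9.png")[190:310,300:500]
cv2.imwrite("pics/s9.png",cv2.resize(a,(800,480),interpolation=cv2.INTER_CUBIC))
for L in (.17,.24):
  for th in (0,.05,.31): print(L,th,px("side",(*W(.105-L*np.cos(th),0),.06+L*np.sin(th))).round(1))
print("handle",[px("side",(*W(-.047,y),.086)).round(1) for y in(-.143,-.175,-.207)],[px("top",(*W(-.047,y),.086)).round(1) for y in(-.143,-.175,-.207)])
E
```

```text
t 30.43 pos [ 0.4846 -0.2495  0.208 ] phi 161.68 q [-0.62  0.26 -0.11  1.19 -0.   -0.3 ]
[np.float64(-0.047), np.float64(-0.173), np.float64(0.008)] 90.0
0.17 0 [373.7 266. ]
0.17 0.05 [373.9 263.1]
0.17 0.31 [375.5 246.8]
0.24 0 [364.1 280. ]
0.24 0.05 [364.3 275.7]
0.24 0.31 [366.5 251.6]
handle [array([432.5, 265.4]), array([445.7, 268.1]), array([459.3, 270.9])] [array([439.5, 271. ]), array([451.9, 274.9]), array([464.4, 278.9])]
```

View pics/s9.png

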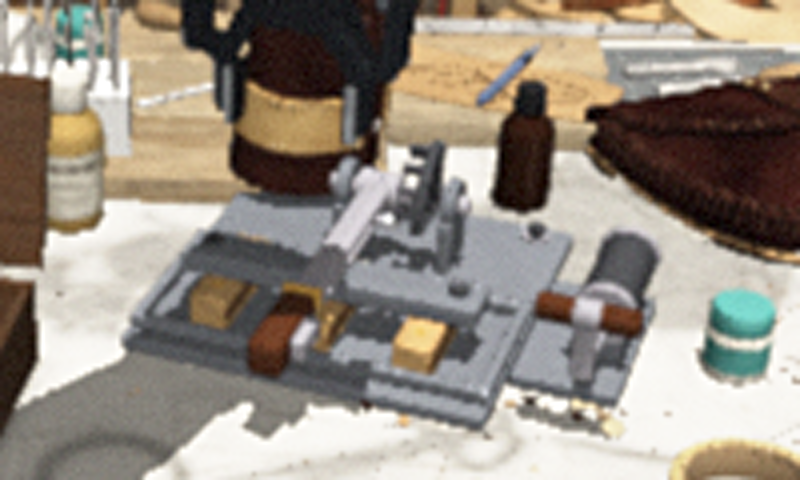

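Emit:
send_rows:
  rows: [-0.048, -0.174, 0, 90, -0.048, -0.174, 0, 90, -0.048, -0.174, 0, 90, -0.048, -0.174, 0, 90, -0.048, -0.174, 0, 90, -0.048, -0.174, 0, 90, -0.048, -0.174, 0, 90, -0.048, -0.174, 0, 90, -0.048, -0.174, 0, 90, -0.048, -0.174, 0, 90, -0.048, -0.174, 0, 90, -0.048, -0.174, 0, 90, -0.048, -0.174, 0, 90, -0.048, -0.174, 0.03, 90, -0.048, -0.174, 0.06, 90, -0.048, -0.174, 0.06, 90, -0.048, -0.174, 0.06, 90, -0.048, -0.174, 0.06, 90]
  fingers: 0.045

```text
time: 32.03
eef_pos: [0.4726, -0.4277, 0.1421]
tool_rot: [0.811, 0.585, -0.0, -0.001]
contact_force: [-0.5, 0.2, 1.1]
grip_width: 0.528
grip_force: 0.0
```

```bash
python3 - <<'E'
from h import *
plan((*W(-.048,-.177),.079,71.7)); s,p,f=pose(); print(PR(p))
E
```

```text
t 32.03 pos [ 0.4726 -0.4277  0.1421] phi 71.67 q [-0.86  0.48  0.04  1.14 -0.    1.03]
[np.float64(-0.001), np.float64(0.004), np.float64(0.063)] -0.0
(np.float64(-0.0517973071040859), np.float64(-0.17580979749089473))
```

Emit:
send_rows:
  rows: [-0.001, 0.004, 0, 0, -0.001, 0.004, 0.02, 0, -0.001, 0.004, 0.04, 0, -0.001, 0.004, 0.055, 0, -0.001, 0.004, 0.063, 0, -0.001, 0.004, 0.063, 0, -0.001, 0.004, 0.063, 0]

```text
time: 32.62
eef_pos: [0.4768, -0.4306, 0.0803]
tool_rot: [0.811, 0.585, 0.0, 0.001]
contact_force: [0.4, -0.4, 0.4]
grip_width: 0.523
grip_force: 0.0
```

Emit:
send_rows:
  rows: [0, 0, 0, 0, 0, 0, 0, 0, 0, 0, 0, 0, 0, 0, 0, 0, 0, 0, 0, 0, 0, 0, 0, 0, 0, 0, 0, 0]
  fingers: 0.008
  squeeze: 50

```text
time: 33.2
eef_pos: [0.4775, -0.4311, 0.0811]
tool_rot: [0.811, 0.586, 0.0, 0.002]
contact_force: [2.6, -0.2, 6.2]
grip_width: 0.191
grip_force: 49.2
```

```bash
python3 - <<'E'
from h import *
s,p,f=pose(); print(PR(p),p,"Fpress",PR(P+s["contact_force"][:2]),s["contact_force"][2])
E
```

```text
(np.float64(-0.04608722042803705), np.float64(-0.17752995171970096)) [ 0.47750055 -0.43108042  0.08108412] Fpress (np.float64(2.5004996513701125), np.float64(0.5897598668841334)) 6.21167483657832
```

Emit:
send_rows:
  rows: [0, 0.002, 0, 0, 0, 0.004, 0, 0, 0, 0.004, 0, 0, 0, 0.004, 0, 0]

```text
time: 33.53
eef_pos: [0.4785, -0.4314, 0.081]
tool_rot: [0.811, 0.585, -0.001, -0.0]
contact_force: [-6.0, 1.6, 11.2]
grip_width: 0.19
grip_force: 49.8
```

```bash
python3 - <<'E'
from h import *
s,p,f=pose(); print(PR(p),p,"Fpress",PR(P+s["contact_force"][:2]),s["contact_force"][2])
E
```

```text
(np.float64(-0.04500551332031848), np.float64(-0.17752949604152285)) [ 0.4785277  -0.43141963  0.0810396 ] Fpress (np.float64(-6.178896675517963), np.float64(-0.387905818285621)) 11.187062873608458
```

Emit:
send_rows:
  rows: [0, -0.004, 0, 0, 0, -0.01, 0, 0, 0, -0.016, 0, 0, 0, -0.022, 0, 0, 0, -0.028, 0, 0, 0, -0.034, 0, 0, 0, -0.034, 0, 0, 0, -0.034, 0, 0]

```text
time: 34.2
eef_pos: [0.45, -0.422, 0.0811]
tool_rot: [0.811, 0.586, 0.001, 0.003]
contact_force: [7.1, -0.7, 3.5]
grip_width: 0.188
grip_force: 49.2
```

```bash
python3 - <<'E'
from h import *
s,p,f=pose(); print(PR(p),p,"Fpress",PR(P+s["contact_force"][:2]),s["contact_force"][2],s["grip_width"])
E
```

```text
(np.float64(-0.0750679497278244), np.float64(-0.17757097015327045)) [ 0.44997263 -0.42201963  0.08110599] Fpress (np.float64(6.945658679032368), np.float64(1.5430448798813468)) 3.4686763146436568 0.1878832660107982
```

Emit:
send_rows:
  rows: [0, -0.004, 0, 0, 0, -0.008, 0, 0, 0, -0.011, 0, 0, 0, -0.011, 0, 0, 0, -0.011, 0, 0]

```text
time: 34.62
eef_pos: [0.4403, -0.4188, 0.0811]
tool_rot: [0.81, 0.586, 0.002, 0.004]
contact_force: [8.9, -2.0, 2.8]
grip_width: 0.188
grip_force: 49.1
```

```bash
python3 - <<'E'
from h import *
s,p,f=pose(); print(PR(p),p,"Fpress",PR(P+s["contact_force"][:2]),s["contact_force"][2],s["grip_width"])
im=snap("top","top10"); im=snap("side","side10")
E
```

```text
(np.float64(-0.08523717868299677), np.float64(-0.17754958665245324)) [ 0.44032442 -0.41880627  0.08111282] Fpress (np.float64(9.126476715873972), np.float64(0.8752562765054605)) 2.8247977131449 0.1880523641838446
```

Emit:
send_rows:
  rows: [0, 0, 0, 0, 0, 0, 0, 0, 0, 0, 0, 0, 0, 0, 0, 0, 0, 0, 0, 0, 0, 0, 0, 0, 0, 0, 0, 0, 0, 0, 0, 0, 0, 0, 0, 0, 0, 0, 0, 0, 0, 0, 0, 0, 0, 0, 0, 0, 0, 0, 0, 0, 0, 0, 0, 0, 0, 0, 0, 0, 0, 0, 0, 0, 0, 0, 0, 0, 0, 0, 0, 0, 0, 0, 0, 0, 0, 0, 0, 0]

```text
time: 36.38
eef_pos: [0.4405, -0.4189, 0.0811]
tool_rot: [0.81, 0.586, 0.002, 0.004]
contact_force: [9.0, -2.0, 3.6]
grip_width: 0.189
grip_force: 49.2
```

Emit:
send_rows:
  rows: [0, 0, 0, 0, 0, 0, 0, 0, 0, 0, 0, 0, 0, 0, 0, 0, 0, 0, 0, 0, 0, 0, 0, 0, 0, 0, 0, 0, 0, 0, 0, 0, 0, 0, 0, 0, 0, 0, 0, 0, 0, 0, 0, 0, 0, 0, 0, 0, 0, 0, 0, 0, 0, 0, 0, 0]

```text
time: 37.55
eef_pos: [0.4405, -0.4188, 0.0811]
tool_rot: [0.81, 0.586, 0.002, 0.004]
contact_force: [8.8, -1.6, 3.7]
grip_width: 0.19
grip_force: 49.2
```

```bash
python3 - <<'E'
from h import *
s,p,f=pose(); print(PR(p),"Fpress",PR(P+s["contact_force"][:2]),s["grip_width"])
E
```

```text
(np.float64(-0.08505468675351502), np.float64(-0.1775345006914751)) Fpress (np.float64(8.861853350589161), np.float64(1.2095006994011692)) 0.1902396153492792
```

Emit:
send_rows:
  rows: [0, 0.006, 0, 0, 0, 0.012, 0, 0, 0, 0.018, 0, 0, 0, 0.024, 0, 0, 0, 0.03, 0, 0, 0, 0.036, 0, 0, 0, 0.041, 0, 0, 0, 0.041, 0, 0, 0, 0.041, 0, 0, 0, 0.041, 0, 0]

```text
time: 38.38
eef_pos: [0.4774, -0.4311, 0.0811]
tool_rot: [0.811, 0.586, 0.0, 0.002]
contact_force: [1.3, -0.4, 7.1]
grip_width: 0.191
grip_force: 49.5
```

Emit:
send_rows:
  rows: [0, 0, 0, 0, 0, 0, 0, 0, 0, 0, 0, 0, 0, 0, 0, 0, 0, 0, 0, 0, 0, 0, -0.02, 0, 0, 0, -0.06, 0, 0, 0, -0.1, 0, 0, -0.03, -0.14, 0, 0, -0.06, -0.18, 0, 0, -0.09, -0.2, 0, 0, -0.12, -0.2, 0, 0, -0.15, -0.2, 0, 0, -0.15, -0.2, 0, 0, -0.15, -0.2, 0]
  fingers: 0.045

```text
time: 39.63
eef_pos: [0.3328, -0.3825, 0.2799]
tool_rot: [0.811, 0.585, 0.0, 0.0]
contact_force: [-0.2, 0.3, 1.0]
grip_width: 0.527
grip_force: 0.0
```

```bash
python3 - <<'E'
from h import *
s,p,f=pose(); print(p,s["contact_force"],s["q"].round(2))
for n in("top","side"): snap(n,n+"11")
def bar(f,x0,y0,x1,y1,lo,hi):
  im=cv2.imread(f"pics/{f}.png"); h=cv2.cvtColor(im,cv2.COLOR_BGR2HSV)[y0:y1,x0:x1]; ys,xs=np.nonzero(cv2.inRange(h,lo,hi))
  return (len(xs),(xs.mean()+x0).round(1),(ys.mean()+y0).round(1)) if len(xs) else None
for f in("side9","side10","side11"): print(f,"handle",bar(f,425,250,475,310,(0,90,40),(14,255,160)),"jar",bar(f,470,255,500,290,(80,90,60),(100,255,255)),"grip",bar(f,355,255,385,290,(0,90,30),(12,255,160)),"bottle",bar(f,310,215,328,250,(15,80,90),(28,255,255)),"blank",bar(f,395,265,415,285,(12,70,120),(28,255,255)),"Lblank",bar(f,345,255,363,275,(12,70,60),(28,255,255)))
for f in("top9","top11"): print(f,"handle",bar(f,430,255,475,300,(0,90,30),(12,255,160)),"wax",bar(f,140,305,165,335,(18,130,100),(30,255,255)),"jar",bar(f,475,230,500,258,(80,90,60),(100,255,255)))
E
```

```text
[ 0.33278545 -0.38249517  0.27993777] [-0.20365021  0.27261189  0.98781945] [-1.01  0.17 -0.05  1.35  0.    0.88]
side9 handle (115, np.float64(447.5), np.float64(268.9)) jar (215, np.float64(484.4), np.float64(272.1)) grip (185, np.float64(368.6), np.float64(273.3)) bottle (203, np.float64(318.6), np.float64(227.9)) blank (141, np.float64(403.9), np.float64(275.3)) Lblank (156, np.float64(353.9), np.float64(264.8))
side10 handle (98, np.float64(443.1), np.float64(276.7)) jar (215, np.float64(484.5), np.float64(272.0)) grip (180, np.float64(369.2), np.float64(272.7)) bottle (203, np.float64(318.6), np.float64(227.8)) blank (128, np.float64(403.4), np.float64(275.3)) Lblank (156, np.float64(354.1), np.float64(264.2))
side11 handle (110, np.float64(447.0), np.float64(268.2)) jar (218, np.float64(484.5), np.float64(272.1)) grip (181, np.float64(369.0), np.float64(272.8)) bottle (202, np.float64(318.8), np.float64(227.7)) blank (141, np.float64(403.9), np.float64(275.3)) Lblank (158, np.float64(354.1), np.float64(264.3))
top9 handle (38, np.float64(460.6), np.float64(277.2)) wax (284, np.float64(150.0), np.float64(319.5)) jar (166, np.float64(489.4), np.float64(243.6))
top11 handle (94, np.float64(452.2), np.float64(274.4)) wax (287, np.float64(150.1), np.float64(319.5)) jar (167, np.float64(489.4), np.float64(243.6))
```

```bash
python3 look.py top12; python3 - <<'E'
from h import *
a=cv2.imread("pics/top6.png").astype(int);b=cv2.imread("pics/top12.png").astype(int)
h=cv2.cvtColor(b.astype(np.uint8),cv2.COLOR_BGR2HSV); m=cv2.inRange(h,(8,70,70),(28,255,255))[205:275,335:450]
k,l,s,c=cv2.connectedComponentsWithStats(m)
for i in range(1,k):
  if s[i,4]>15: print(s[i]+[335,205,0,0,0],(c[i]+[335,205]).round(1))
E
```

```text
111 [409. 258.] [ 9.2 11.7] [ 0.5267 -0.3376] yaw -20.0 press [-0.0287 -0.0733]
111 [409. 258.] [ 9.2 11.7] [ 0.5255 -0.3354] yaw -20.0 press [-0.0305 -0.0716]
178 [483. 304.] [35.6 29.7] [ 0.4058 -0.5262] yaw 53.6 press [-0.0843 -0.2904]
178 [483. 304.] [35.6 29.7] [ 0.4057 -0.5223] yaw 53.6 press [-0.0856 -0.2867]
[359 212  12  11  93] [364.5 217.2]
[411 231  11   9  69] [416.  234.9]
[351 235  13  12 102] [357.2 240.4]
[403 251  13  15 128] [408.9 258.2]
[377 258  10   4  21] [381.7 259.5]
[375 262   9  13  73] [379.2 268. ]
```

```bash
python3 -c "
from h import *
print(ticket.close_job())"
```

```text
the job is handed in; nothing more can be done
None
```

I handed the job in at about 40 s of the 210 s. The wax is in the tray, all three blanks are flat under the clamp bar, and the lever is down with its button out. The gauge read about 40 mm for roughly three seconds and is back in, and the jar and bottle did not move. I have no verdict back, and the middle blank was mostly hidden by the lever in the last picture.

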